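Sweep the inspected gear off the light stage into its locking case

TASK

The orange printed gear under the inspection camera has passed. Open the parts case that stands against the light stage (hold its white spring tongue down while sliding the lid all the way open), then, without touching the camera and without lifting the gear, push the gear off the edge of the stage so that it drops into the open case, and slide the lid fully shut until the tongue springs back up. Leave the other things on the bench where they are.

Things in the scene. Friction and masses are not known exactly. Their poses are not given: they have to be found in the camera images.
- station: Inspection station, fixed. Light box with a flat top plate 160 (x) x 150 (y) x 8 mm, upper face 78 mm above the bench, overhanging the box 10 mm at +-y. Origin on the bench under the stage's middle; x points away from the robot, y left, z up: plate's front edge at x = -80, right edge at y = -75 mm. Column 22 mm thick, 420 tall, behind at x = 100 mm on a foot 90 mm wide.
- camera: White camera with a black ring lamp 64 mm across, over the stage's middle; never touch it. Origin: middle of the lamp's underside, 180 to 205 mm above the stage; axes as the station's. Lamp 14 mm thick; camera above 44 mm wide, 93 mm tall in all; a bar leads to the clamp on the column behind.
- gear: Orange printed spur gear lying flat on the stage under the camera, 40 mm in diameter, rim 10 mm thick, hub to 14 mm, about 22 g. Origin: middle of its underside; z is its axis, up.
- case: Grey parts case, fixed, against the stage's right (-y) side, its left wall under the overhang. 180 (x) x 110 (y) x 60 mm, walls and floor 4 mm. Origin on the bench under its middle; x along the rails, away from the robot; z up. End walls 51 mm high; side rails 60 mm high, 10 mm wide, notched at x = 70 mm. With the lid open the mouth spans x = -14 to 86, y = -45 to 45 mm, beside the stage's middle.
- lid (a joint): How far the blue lid (upper face 56 mm above the bench) is slid open along the case's -x, toward the robot, m: 0 shut, 0.1 fully open (hard stop). Sliding takes about 2 to 4 N; it stays where it is left.
- tongue (a joint): White spring tongue in the lid, rad: 0 up, 0.085 fully down; hinged 80 mm before the rib (robot side). Lid shut: side lugs in the rail notches lock it; free from about 0.045 (rib 3.5 mm down: 4 N, up to 10 N with the rib pinched firmly); stop at 7 mm. Once slid 10 mm, the rails hold the tongue at about 0.04; it springs up by itself when the lid is home: closing needs no pressing.
- rib (a point): Top middle of the thumb rib on the tongue: 10 mm thick along case x, 40 mm wide along case y, 16 mm tall over the tongue's face. Moves with the lid; 70 mm beyond the case's origin (case x), top 72 mm above the bench, when the lid is shut and the tongue up. Axes as the case's. Can be pinched from above across its thickness; free room before and behind it.
- spray_can: Grey and black aerosol can 65 mm in diameter, 200 mm tall, standing loose at the back right; origin under its middle. Bystander.
- nozzle_jar: Small glass jar with black cap, 45 x 45 x 43 mm, standing loose to the right of the case; origin under its middle. Bystander.
- flush_cutter: Red and black flush cutter, 96 x 61 x 12 mm, lying loose to the right of the case; origin under its middle. Bystander.
- pump_bottle: Clear pump bottle with teal gel, 74 x 62 x 197 mm, standing loose at the back left; origin under its middle. Bystander.
Mind the look-alikes: they are no part of the job. What is shaped like the gear but green or turquoise is not meant.

How it is judged (in metres and radians):
On the way, in this order (a step that is already met when the one before it is completed fails the run):
1. the lid is slid fully open while the gear still lies on the stage (value of joint lid above 0.092 m and height (world z) of gear above 0.07 m), for 0.2 s.
2. the gear has dropped into the open case (value of joint lid above 0.05 m and height (world z) of gear below 0.048 m and x of gear in the frame of case between -0.086 and 0.086 m and y of gear in the frame of case between -0.051 and 0.051 m), for 0.2 s.
At the end, for the whole second after the job is handed in: The gear lies at rest inside the case (its origin within the inner walls and below the lid), the lid is shut to within 3 mm and the tongue has sprung up (within 0.015 rad), so the case is latched (value of joint lid below 0.003 m and value of joint tongue below 0.015 rad and height (world z) of gear below 0.048 m and x of gear in the frame of case between -0.086 and 0.086 m and y of gear in the frame of case between -0.051 and 0.051 m and linear speed of gear below 0.02 m/s); the robot touches nothing.
It fails at once if the camera is touched (more than 2 N) (contact force between camera and anything else above 2 N).
It fails at once if the gear is lifted more than 20 mm off the stage instead of being pushed (height (world z) of gear above 0.098 m).
It fails at once if the gear falls beside the case (height (world z) of gear below 0.045 m and (x of gear in the frame of case below -0.09 m or x of gear in the frame of case above 0.09 m or y of gear in the frame of case below -0.055 m or y of gear in the frame of case above 0.055 m)).
It fails at once if the spray can, jar, cutter or bottle is displaced by more than 20 mm (distance of any of spray_can, nozzle_jar, flush_cutter, pump_bottle from where it was at the start of the episode above 0.02 m).
It also fails if it takes over 54 s, if anything falls off the work surface, if the arm or the gripper's body presses on something with over 40 N, if the wrist force passes 120 N, or if a joint passes its speed limit or range.

ROBOT

A 7-joint arm with a two-finger parallel gripper is mounted at the origin on a cart in front of the work surface, level with it; the furniture and walls round the work are solid. World frame = base frame: x ahead of the robot, y to its left, z up, the work surface at z = 0. Lengths are in m, angles in degrees, forces in N, time in s.
With the tool pointing down it reaches from about 0.425 to 0.825 m from the base axis. Payload 3.6 kg.
Tool frame: the origin (TCP) lies at the centre of the arm's flange, where the gripper is bolted on; the fingertips stand 186 mm ahead of it and the grasp point (between the pads) lies 167 mm ahead of it (robot.pinch_z is the distance from the TCP to the grasp point, in m); y points along the fingers, z is the direction in which the jaws open and shut, and the axes are right-handed (so a half turn about y gives the same grasp; the last joint's range is limited). The gripper opens to 93 mm and grips with 3 to 60 N. Pads are 15 mm wide; open, the fingers measure 128 mm over their backs; the gripper's body (75 mm by 188 mm) begins 65 mm behind the grasp point.
Start: joints at [67.237, 35.231, -0.722, 81.555, 0.464, 63.22, -2.315], TCP at [0.236, -0.606, 0.405] pointing down, gripper open.
Joint ranges: [-178.69, 178.69], [-17.37, 117.87], [-77.05, 75.6], [15.02, 138.74], [-78.02, 258.01], [0.78, 113.62], [-162.83, 162.83]. Speed limits (degrees/s): [159.86, 159.86, 180, 180, 180, 180, 180].

INTERFACE

Orientations are given as a 3x3 rotation matrix whose columns are the frame's x, y, z axes.
In Python, from bench import robot gives the robot as it stands. Calls block until the motion is done:
- robot.move_pose(position, orientation): joint-space move of the TCP to a pose.
- robot.move_straight(position, rot=None, max_speed=0.15, force_limit=None): straight line of the TCP; rot=None keeps the orientation; max_speed is the mean speed in m/s. With force_limit (N) it stops when the force on the tool has changed by that much, and returns True; else False.
- robot.move_j(angles): joint-space move.
- robot.move_gripper(opening, grip_force=None): opening from 0.0 (shut) to 1.0 (fully open); grip_force is the grip in N (None keeps the last); returns when the fingers have stopped.
- robot.wait(seconds).
- robot.inverse_kinematics(position, orientation): joint angles nearest the present ones, or None.
- robot.state(): the state.
- robot.read_camera(name): name is "scene" or "top"; returns a dict with "color" (400x640x3 uint8, red, green, blue), "intrinsics" (3x3 intrinsics, pixels), "dist" ([k1, k2, p1, p2, k3] as OpenCV has them; the pictures are not rectified), "rvec" (rotation vector, rad) and "tvec" (3), from world to camera coordinates, as OpenCV has them. Camera axes: x right, y down, z forward; pixel columns grow to the right and rows downward; lengths in m; the calibration is good to about 2 mm. A picture is of the moment at which its call begins. There is no depth.
A pose or a line that the arm cannot do raises robot.PlanningError and nothing moves.
- robot.close_job(): hands the job in, once; it reports no verdict.
The state is a dict: "time_s": time; "qpos": joint angles; "dq": joint speeds; "effort": joint torques, N m; "ee_pos": TCP position; "orientation": TCP orientation; "contact_force": force on the tool from outside, world axes, zero at the start; "ft_torque": the same for the moment, N m; "opening": opening from 0.0 (shut) to 1.0 (fully open).
Only numpy, scipy, OpenCV 4.12 (cv2) and the standard library are available. Lean on these libraries where they do the work, as an engineer would, in place of code of your own. Each camera call takes 0.05 s, during which the arm holds its last target.

## Working session

There is one attempt and no reset: what is moved stays moved. The work goes in short steps, each a Python script; the robot and the scene stay as the last script left them, time stands still between calls to the robot, and variables do not carry over. Pictures are saved under pics/ and viewed, and the job is handed in when it is done.

```bash
ls; mkdir -p pics
python3 - <<'E'
from bench import robot
import cv2,numpy as np
for n in("scene","top"):
    c=robot.read_camera(n); cv2.imwrite(f"pics/{n}0.png",c["color"][:,:,::-1])
    R=cv2.Rodrigues(c["rvec"])[0]; print(n,c["intrinsics"],c["dist"],-R.T@np.ravel(c["tvec"]),R)
s=robot.state();print(s["time_s"],s["ee_pos"],s["orientation"],s["contact_force"],robot.pinch_z)
E
```

```text
pics
scene [[402.27227908   0.         321.39904357]
 [  0.         402.27227908 200.28386493]
 [  0.           0.           1.        ]] [0.02339763 0.         0.         0.         0.        ] [-0.21630089  0.45301013  0.73985183] [[-0.51229657 -0.85841952  0.02584869]
 [-0.45354694  0.24486855 -0.85693323]
 [ 0.72927868 -0.45072755 -0.51477886]]
top [[374.11893614   0.         316.55795849]
 [  0.         374.11893614 197.84566506]
 [  0.           0.           1.        ]] [-0.04239362  0.          0.          0.          0.        ] [ 0.36973507 -0.13205839  1.09431417] [[ 0.46415429 -0.88574996 -0.0027953 ]
 [-0.85437494 -0.446876   -0.26522689]
 [ 0.23367555  0.12549443 -0.96418198]]
0.1 [ 0.23545226 -0.60556339  0.40369206] [[-9.32008080e-01 -8.53548725e-04  3.62436491e-01]
 [-3.62437496e-01  2.13530876e-03 -9.32005634e-01]
 [ 2.15984071e-05 -9.99997356e-01 -2.29948308e-03]] [-0.46224123 -1.06821458  0.05726976] 0.1673
```

View pics/scene0.png

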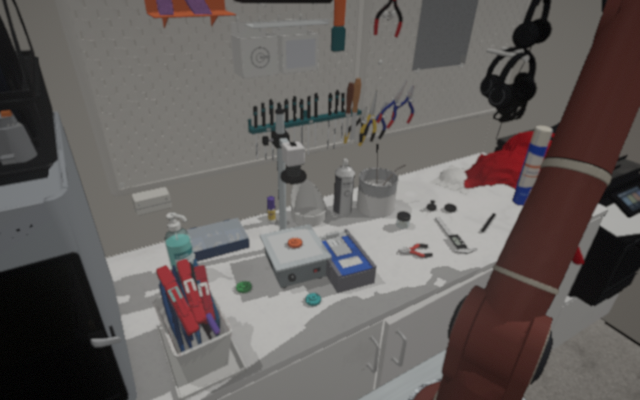

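View pics/top0.png

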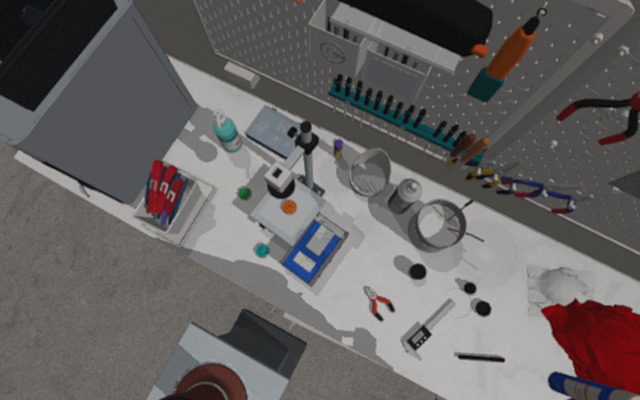

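Run:
```python
import cv2
a=cv2.imread("pics/scene0.png"); b=cv2.imread("pics/top0.png")
cv2.imwrite("pics/s1.png",cv2.resize(a[210:300,250:390],None,fx=5.5,fy=5.5,interpolation=cv2.INTER_CUBIC))
cv2.imwrite("pics/t1.png",cv2.resize(b[165:290,240:360],None,fx=4.8,fy=4.8,interpolation=cv2.INTER_CUBIC))
```

```text
(no output)
```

View pics/s1.png

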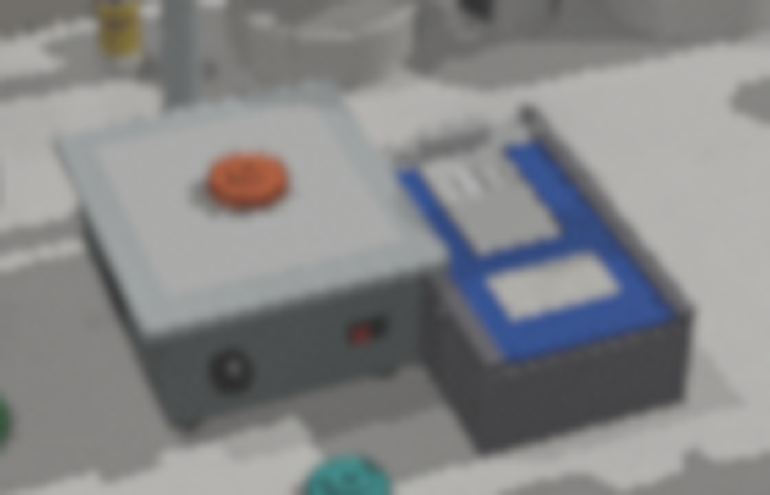

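View pics/t1.png

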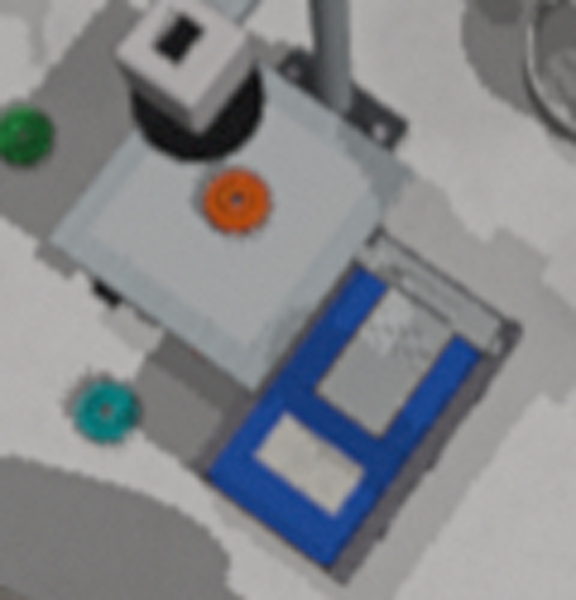

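```bash
cat > h.py <<'E'
import numpy as np, cv2
from scipy.optimize import least_squares
import pickle
def cams():
    from bench import robot
    return {n:{k:v for k,v in robot.read_camera(n).items()} for n in("scene","top")}
def proj(c,P):
    p,_=cv2.projectPoints(np.asarray(P,float).reshape(-1,3),c["rvec"],c["tvec"],c["intrinsics"],np.array(c["dist"],float)); return p[:,0]
def ray(c,uv,z):
    n=cv2.undistortPoints(np.array([[uv]],float),c["intrinsics"],np.array(c["dist"],float))[0,0]
    R=cv2.Rodrigues(np.array(c["rvec"],float))[0]; C=-R.T@np.ravel(c["tvec"]); d=R.T@np.array([n[0],n[1],1]); return C+d*(z-C[2])/d[2]
CR={"scene":(250,210,5.5),"top":(240,165,4.8)}
def full(n,p): ox,oy,s=CR[n]; return np.array([(p[0]+.5)/s-.5+ox,(p[1]+.5)/s-.5+oy])
def tocrop(n,p): ox,oy,s=CR[n]; p=np.asarray(p); return np.stack([(p[:,0]-ox+.5)*s-.5,(p[:,1]-oy+.5)*s-.5],1)
def T(x,y,a,P): P=np.asarray(P,float).reshape(-1,3); c,s=np.cos(a),np.sin(a); return np.stack([x+c*P[:,0]-s*P[:,1],y+s*P[:,0]+c*P[:,1],P[:,2]],1)
E
cat > fit.py <<'E'
from h import *
C=cams(); pickle.dump(C,open("cams.pkl","wb"))
st=[("scene",(57,138),(80,75,78)),("scene",(150,333),(-80,75,74)),("scene",(447,262),(-80,-75,74)),("scene",(335,88),(80,-75,78)),
("top",(50,240),(-80,75,78)),("top",(252,387),(-80,-75,78)),("top",(410,175),(80,-75,78))]
ca=[("scene",(532,106),(90,-55,60)),("scene",(692,315),(-90,-55,60)),("scene",(685,402),(-90,-55,0)),("scene",(485,450),(-90,55,0)),
("top",(522,325),(90,-55,60)),("top",(342,580),(-90,-55,51)),("top",(205,472),(-90,55,55)),("top",(375,235),(90,55,60))]
def fit(L,x0):
    def f(p): return np.concatenate([proj(C[n],T(*p,np.array([q])/1000))[0]-full(n,uv) for n,uv,q in L])
    r=least_squares(f,x0,loss="soft_l1"); print(r.x,np.degrees(r.x[2]),f(r.x).reshape(-1,2).round(1).tolist()); return r.x
S=fit(st,[.55,0,0]); K=fit(ca,[.55,-.12,0])
d=K[:2]-S[:2];c,s=np.cos(S[2]),np.sin(S[2]);print("case in station",c*d[0]+s*d[1],-s*d[0]+c*d[1])
for n,uv in(("scene",(248,174)),("top",(237,202))): print("gear",n,ray(C[n],full(n,uv),.088))
np.save("poses.npy",[S,K])
E
python3 fit.py
```

```text
[ 0.55468769  0.057113   -0.15406982] -8.827550440280694 [[-0.3, -0.4], [-0.7, 1.3], [1.0, 0.8], [-0.3, -1.7], [-0.4, -0.2], [0.2, 1.1], [1.9, -0.4]]
[ 0.49239993 -0.0579365  -0.14104081] -8.08104320422836 [[0.1, -0.5], [1.3, -1.2], [0.4, 0.4], [-0.7, 2.3], [0.9, 0.2], [0.7, 0.6], [-3.1, -0.8], [-0.4, -3.4]]
case in station -0.04389433110547969 -0.12324545285019196
gear scene [0.55806545 0.0547615  0.088     ]
gear top [0.55565248 0.0548835  0.088     ]
```

```bash
cat > ov.py <<'E'
from h import *
import sys
C=pickle.load(open("cams.pkl","rb")); S,K=np.load("poses.npy"); tag=sys.argv[1]
def box(x0,x1,y0,y1,z0,z1):
    P=[(x,y,z) for x in(x0,x1) for y in(y0,y1) for z in(z0,z1)]
    return [(P[i],P[j]) for i in range(8) for j in range(i) if bin(i^j).count("1")==1]
for n in C:
    ox,oy,s=CR[n]; img=C[n]["color"][:,:,::-1]
    h,w=(90,140) if n=="scene" else (125,120)
    im=cv2.resize(img[oy:oy+h,ox:ox+w],None,fx=s,fy=s,interpolation=cv2.INTER_CUBIC)
    for p,bs,col in((S,[box(-80,80,-75,75,70,78),box(-80,80,-65,65,0,70)],(0,255,255)),(K,[box(-90,90,45,55,0,60),box(-90,90,-55,-45,0,60),box(-90,-90,-55,55,0,51),box(65,75,-20,20,56,72)],(255,0,255))):
        for b in bs:
            for a,c in b:
                q=tocrop(n,proj(C[n],T(*p,np.array([a,c])/1000)))
                cv2.line(im,tuple(map(int,q[0].round())),tuple(map(int,q[1].round())),col,1,cv2.LINE_AA)
    cv2.imwrite(f"pics/ov_{n}_{tag}.png",im)
E
python3 ov.py a
```

```text
(no output)
```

View pics/ov_scene_a.png

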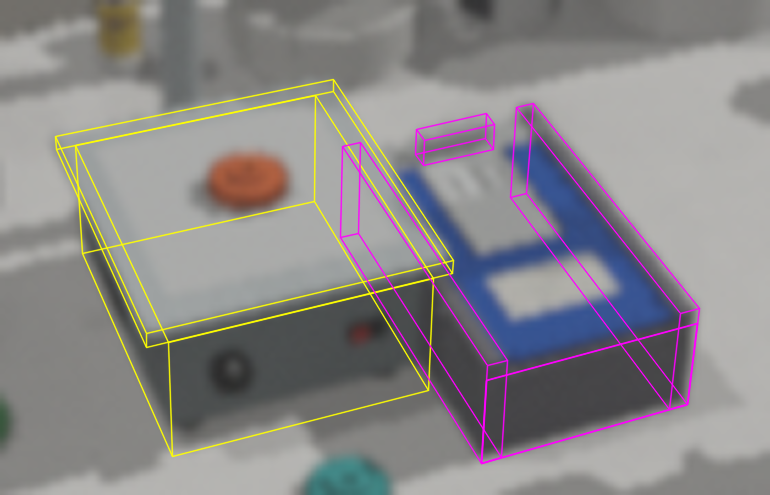

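View pics/ov_top_a.png

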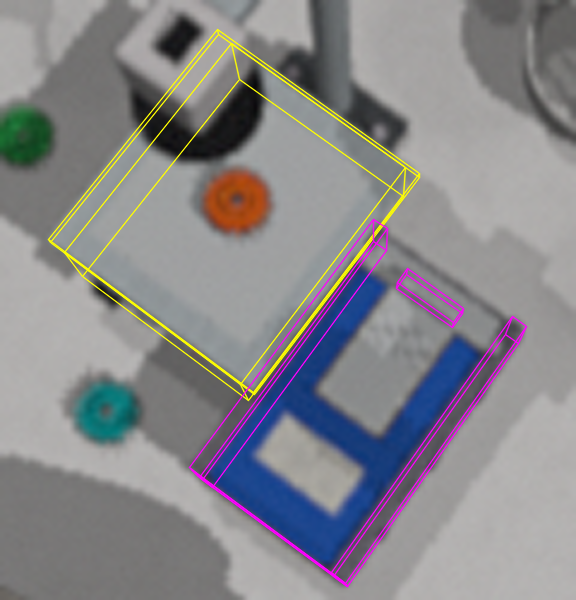

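Run:
```python
from h import *
C=pickle.load(open("cams.pkl","rb"))
cl=cv2.createCLAHE(4,(2,2))
def crop(n,x0,y0,w,h,s,name):
    im=C[n]["color"][y0:y0+h,x0:x0+w,::-1].copy()
    im=cv2.resize(im,None,fx=s,fy=s,interpolation=cv2.INTER_CUBIC)
    lab=cv2.cvtColor(im,cv2.COLOR_BGR2LAB); lab[:,:,0]=cl.apply(lab[:,:,0]); im=cv2.cvtColor(lab,cv2.COLOR_LAB2BGR)
    for i in range(0,w,5): cv2.putText(im,str(x0+i) if i%10==0 else "|",(int(i*s),8),0,.3,(0,0,255),1)
    for i in range(0,h,5): cv2.putText(im,str(y0+i),(0,int(i*s)+4),0,.3,(0,0,255),1)
    cv2.imwrite(name,im)
crop("scene",300,220,80,75,8,"pics/sz.png"); crop("top",280,205,75,85,7,"pics/tz.png")
for n,uv,z in(("top",(420,270),0.04),("top",(408,183),.2),("top",(375,300),.01),("scene",(345,170),.2)): print(n,uv,ray(C[n],uv,z))
```

```text
top (420, 270) [ 0.57414842 -0.34701252  0.04      ]
top (408, 183) [ 0.72716758 -0.20120736  0.2       ]
top (375, 300) [ 0.44521363 -0.27421357  0.01      ]
scene (345, 170) [ 0.66591823 -0.17194607  0.2       ]
```

View pics/sz.png

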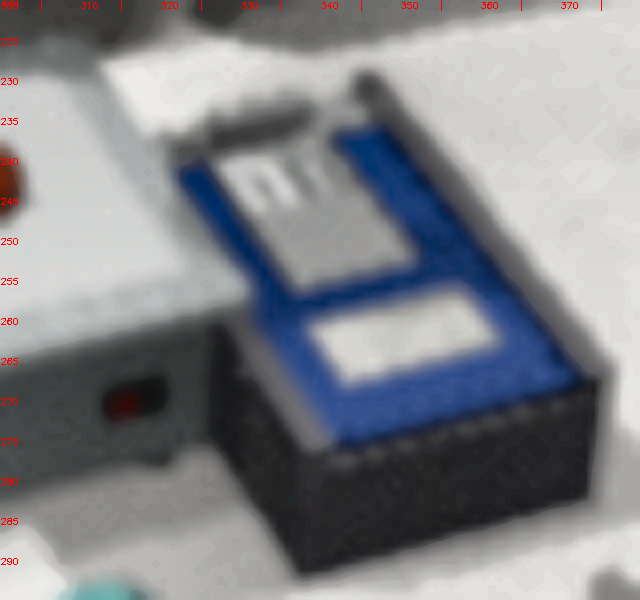

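View pics/tz.png

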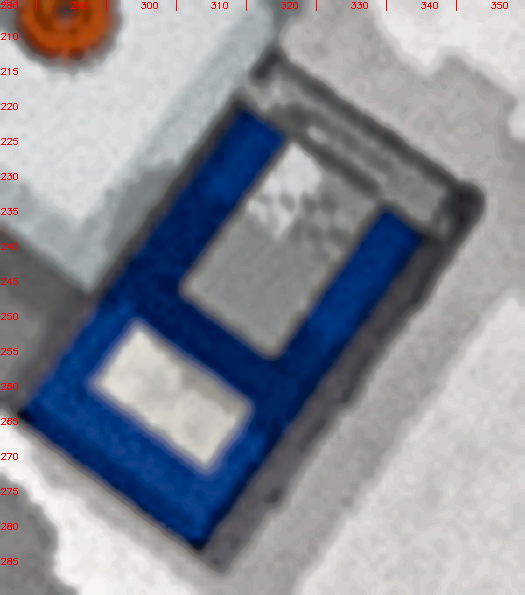

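```bash
cat > fit2.py <<'E'
from h import *
C=pickle.load(open("cams.pkl","rb"))
F=lambda n,L:[(n,uv,q) for uv,q in L]
st=F("scene",[((260,235),(80,75,78)),((276.5,270.5),(-80,75,72)),((331.2,256),(-80,-75,76)),((310.5,225.8),(80,-75,78))])+F("top",[((250,214.5),(-80,75,78)),((292,245.5),(-80,-75,77)),((325.5,200.5),(80,-75,78))])
ca=F("scene",[((346.5,229),(88,-53,60)),((375.5,267.5),(-90,-55,58)),((374.3,282),(-90,-55,0)),((337.5,292),(-90,55,0)),((341.5,275.5),(-90,45,56)),((372.5,267.5),(-90,-45,56))])+F("top",[((347.5,233),(90,-55,60)),((311.5,286.5),(-90,-55,51)),((283,264),(-90,45,56)),((308.5,282.5),(-90,-45,56)),((318.3,213),(90,55,51))])
def f(p):
    r=[]
    for n,uv,q in st+ca:
        s=(n,uv,q) in st
        P=np.array([q])/1000.
        if not s: P=P+[[p[3],p[4],0]]
        off=p[5:7] if n=="top" else p[7:9]
        r.append(proj(C[n],T(*p[:3],P))[0]+off-uv)
    return np.concatenate(r+[p[5:9]*1.0,[(p[4]+.120)*1000]])
r=least_squares(f,[.555,.057,-.15,-.044,-.12,0,0,0,0],loss="soft_l1",x_scale=[.1,.1,.1,.1,.1,1,1,1,1]); p=r.x
print(p.round(4),np.degrees(p[2])); print(f(p)[:-5].reshape(-1,2).round(1).tolist())
S=p[:3]; k=T(*S,[[p[3],p[4],0]])[0]; K=np.array([k[0],k[1],p[2]]); print(S,K,"rib",T(*K,[[.07,0,.072]]))
np.save("poses.npy",[S,K])
E
python3 fit2.py; python3 ov.py b
```

```text
[ 0.5564  0.0556 -0.1475 -0.045  -0.1216 -0.4152  0.3639  0.0853 -0.0127] -8.449826831877598
[[-0.1, -1.1], [0.3, 1.0], [1.0, 0.7], [-0.3, -2.4], [0.0, 0.2], [0.9, 0.9], [1.7, -0.0], [-0.3, -0.5], [0.7, -1.5], [-0.2, 0.8], [-0.9, 1.2], [-0.3, 0.3], [0.2, -0.0], [1.7, -0.4], [-0.3, -0.6], [-1.2, -0.1], [-0.3, 1.1], [-0.9, -2.2]]
[ 0.556422   0.0555781 -0.1474773] [ 0.49406085 -0.05804387 -0.1474773 ] rib [[ 0.563301  -0.0683299  0.072    ]]
```

View pics/ov_scene_b.png

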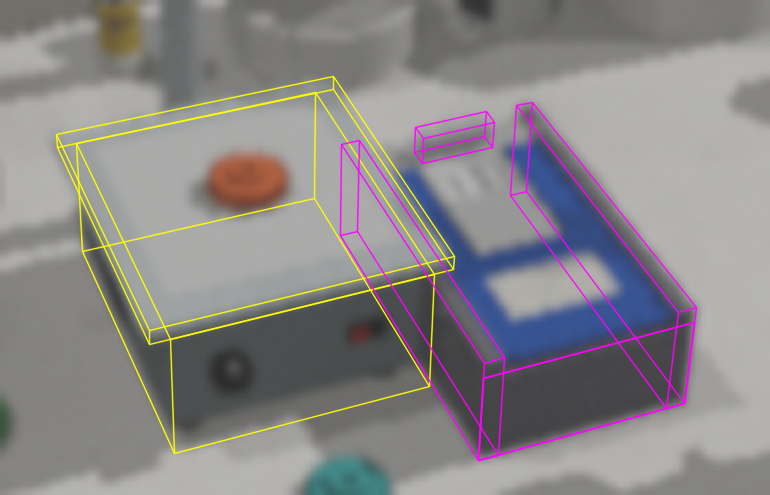

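View pics/ov_top_b.png

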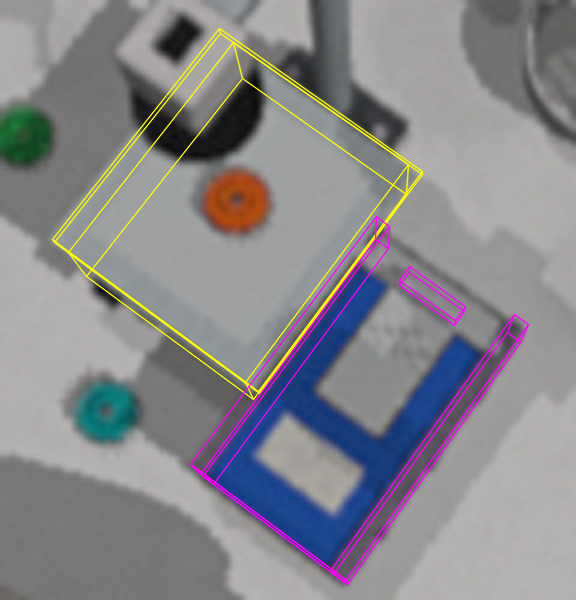

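```bash
cat >> h.py <<'E'
S,K=np.load("poses.npy"); A=S[2]
def down(a=A): 
    y=np.array([0,0,-1.]); z=np.array([np.cos(a),np.sin(a),0]); return np.stack([np.cross(y,z),y,z],1)
def tilt(th,flip=1,a=A):
    "pointing along station +x, pitched th deg below horizontal; jaw horizontal"
    t=np.radians(th); u=np.array([np.cos(a),np.sin(a),0]); y=np.cos(t)*u+np.array([0,0,-np.sin(t)]); z=flip*np.array([-np.sin(a),np.cos(a),0]); return np.stack([np.cross(y,z),y,z],1)
cs=lambda P:T(*K,[P])[0]
ss=lambda P:T(*S,[P])[0]
E
python3 - <<'E'
from bench import robot
from h import *
for nm,p in(("rib",(.07,0,.248)),("ribup",(.07,0,.33)),("ribopen",(-.032,0,.248)),("behind",(-.06,0,.248))):
    q=robot.inverse_kinematics(cs(p),down()); print(nm,cs(p).round(3),None if q is None else np.round(q,1))
for th in(25,30,35,40,45,50,60):
  for fl in(1,-1):
    R=tilt(th,fl)
    o=[]
    for y in(.05,-.06):
        tip=ss((.0,y,.085)); q=robot.inverse_kinematics(tip-R[:,1]*.186,R); o.append(None if q is None else np.round(q,0).tolist())
    print(th,fl,o)
E
```

```text
rib [ 0.563 -0.068  0.248] [ 16.1  40.4 -18.1 104.4  18.9  38.2 -21.4]
ribup [ 0.563 -0.068  0.33 ] [ 18.   34.  -20.9 100.4  15.5  48.4 -18.4]
ribopen [ 0.462 -0.053  0.248] [ 14.2  34.  -15.1 120.4  18.3  27.6 -23.1]
behind [ 0.435 -0.049  0.248] [ 13.2  32.4 -13.7 124.7  17.8  24.7 -23.1]
25 1 [None, None]
25 -1 [None, None]
30 1 [None, None]
30 -1 [None, None]
35 1 [None, None]
35 -1 [None, None]
40 1 [None, None]
40 -1 [None, None]
45 1 [[14.0, 58.0, -66.0, 137.0, 119.0, 81.0, -47.0], None]
45 -1 [[3.0, 47.0, -44.0, 137.0, 125.0, 64.0, 121.0], None]
50 1 [[16.0, 55.0, -66.0, 133.0, 114.0, 73.0, -42.0], None]
50 -1 [[-1.0, 40.0, -33.0, 134.0, 123.0, 48.0, 122.0], None]
60 1 [[20.0, 51.0, -66.0, 126.0, 101.0, 61.0, -28.0], [16.0, 36.0, -32.0, 132.0, 118.0, 29.0, -39.0]]
60 -1 [[-20.0, 34.0, -1.0, 127.0, 119.0, 17.0, 125.0], [9.0, 34.0, -22.0, 132.0, 125.0, 24.0, 133.0]]
```

```bash
cat >> h.py <<'E'
def ptg(phi,th,flip=1):
    "points along station azimuth phi (deg), pitched th below horizontal, jaw horizontal"
    return tilt(th,flip,A+np.radians(phi))
E
python3 - <<'E'
from bench import robot
from h import *
print(robot.state()["time_s"])
for phi in(30,45,60,90,120):
 for th in(40,45,50,55):
  for fl in(1,-1):
    R=ptg(phi,th,fl); o=[]
    for y in(.03,-.03,-.09):
        tip=ss((.0,y,.085)); q=robot.inverse_kinematics(tip-R[:,1]*.186,R); o.append(None if q is None else np.round(q,0).astype(int).tolist())
    print(phi,th,fl,o)
E
```

```text
0.2
30 40 1 [None, None, None]
30 40 -1 [None, None, None]
30 45 1 [None, None, None]
30 45 -1 [None, None, None]
30 50 1 [[35, 54, -66, 136, 132, 46, -15], [44, 54, -66, 137, 134, 40, -10], [54, 54, -66, 136, 135, 34, -3]]
30 50 -1 [[24, 43, -44, 136, 152, 34, 140], [39, 48, -55, 137, 146, 34, 156], [49, 48, -55, 136, 150, 28, 160]]
30 55 1 [[34, 52, -66, 132, 120, 41, -6], [43, 51, -66, 133, 122, 37, -1], [52, 51, -65, 133, 121, 31, 7]]
30 55 -1 [[23, 41, -44, 132, 139, 27, 151], [32, 41, -44, 133, 146, 23, 151], [41, 41, -44, 133, 153, 18, 153]]
45 40 1 [[45, 62, -66, 137, 155, 37, -10], [55, 62, -66, 136, 156, 29, -5], [63, 62, -66, 134, 155, 20, 3]]
45 40 -1 [[41, 55, -55, 137, 171, 34, 151], [50, 55, -55, 136, 178, 27, 152], [59, 55, -55, 134, 186, 19, 150]]
45 45 1 [[44, 58, -66, 134, 144, 33, -4], [53, 58, -66, 134, 144, 26, 3], [61, 58, -65, 132, 139, 19, 14]]
45 45 -1 [[39, 52, -55, 134, 161, 28, 157], [48, 52, -55, 134, 167, 22, 158], [56, 52, -55, 132, 172, 14, 159]]
45 50 1 [[42, 55, -65, 132, 131, 30, 5], [50, 55, -65, 131, 128, 24, 14], [59, 55, -65, 130, 120, 18, 28]]
[... 2208 characters left out ...]
62, 28], [38, 61, -43, 88, -8, 66, 31], [41, 61, -41, 85, -7, 71, 34]]
120 45 1 [[4, 51, 9, 91, -46, 74, -119], [8, 52, 11, 91, -43, 77, -116], [12, 52, 13, 89, -41, 80, -113]]
120 45 -1 [[32, 58, -42, 90, -8, 59, 26], [36, 58, -42, 89, -6, 63, 29], [41, 58, -41, 87, -5, 68, 32]]
120 50 1 [[2, 49, 9, 93, -43, 70, -122], [7, 49, 11, 92, -41, 72, -118], [11, 50, 12, 91, -39, 75, -115]]
120 50 -1 [[30, 55, -41, 92, -6, 57, 24], [35, 55, -41, 91, -4, 60, 27], [39, 55, -40, 90, -3, 64, 31]]
120 55 1 [[1, 47, 9, 95, -41, 65, -125], [5, 47, 10, 94, -39, 68, -120], [10, 48, 12, 93, -37, 70, -117]]
120 55 -1 [[28, 52, -40, 94, -3, 54, 21], [33, 52, -39, 93, -2, 57, 25], [38, 53, -39, 92, -1, 61, 29]]
```

Run:
```python
from bench import robot
from h import *
robot.move_gripper(0.45)
robot.move_pose(cs((.07,0,.40)),down())
robot.move_straight(cs((.07,0,.278)),max_speed=.2)
s=robot.state(); print(s["time_s"],s["opening"],s["ee_pos"],cs((.07,0,.278)),s["contact_force"])
for n in("scene","top"):
    c=robot.read_camera(n); ox,oy=(250,100) if n=="scene" else (230,140)
    cv2.imwrite(f"pics/{n}_r1.png",cv2.resize(c["color"][oy:oy+200,ox:ox+200,::-1],None,fx=3,fy=3,interpolation=cv2.INTER_CUBIC))
```

```text
4.1667 0.4492727418957245 [ 0.56386002 -0.06855179  0.27883512] [ 0.563301  -0.0683299  0.278    ] [-0.13224654 -0.26923039  0.29990861]
```

View pics/scene_r1.png

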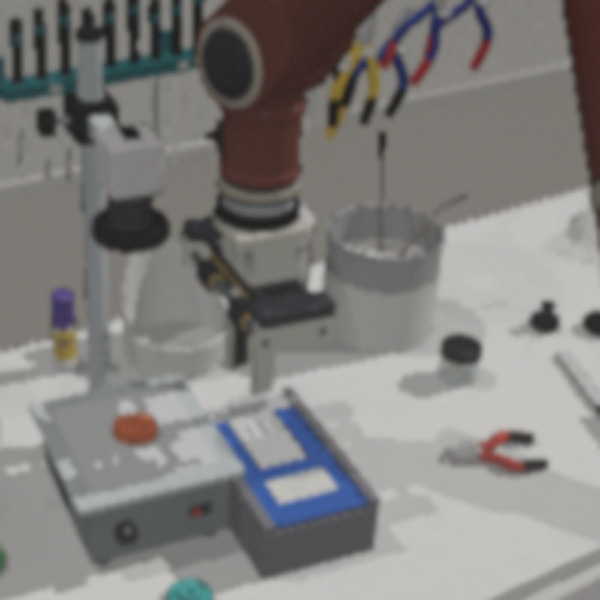

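View pics/top_r1.png

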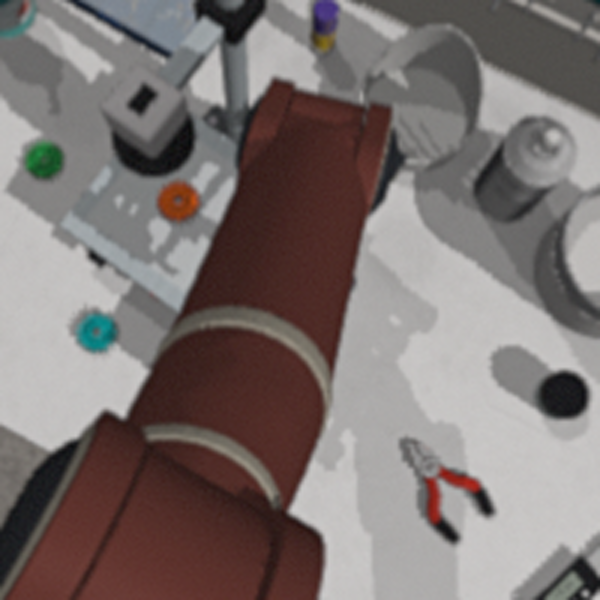

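Run:
```python
from h import *
C=pickle.load(open("cams.pkl","rb"))
for x in(.04,.07,.10): print(x,((proj(C["scene"],[cs((x,0,.092))])[0]-[250,100])*3).round(0), ((proj(C["scene"],[cs((x,0,.145))])[0]-[250,100])*3).round(0))
print(((proj(C["scene"],[cs((.065,y,.072)) for y in(-.02,.02)])-[250,100])*3).round(0))
```

```text
0.04 [261. 397.] [263. 349.]
0.07 [248. 379.] [250. 332.]
0.1 [235. 363.] [237. 316.]
[[268. 395.]
 [229. 404.]]
```

Run:
```python
from bench import robot
from h import *
hit=robot.move_straight(cs((.07,0,.249)),max_speed=.1,force_limit=4)
s=robot.state(); print(hit,s["time_s"],s["ee_pos"],s["contact_force"])
if not hit:
    robot.move_gripper(0.2,grip_force=3); s=robot.state(); print(s["opening"]*93,s["contact_force"])
    robot.move_gripper(0.0,grip_force=3); s=robot.state(); print(s["time_s"],s["opening"]*93,s["contact_force"])
```

```text
False 4.7083 [ 0.56340171 -0.06830161  0.24920463] [0.30041251 0.3574935  0.46888578]
18.904946318925607 [0.90221959 0.06519124 0.19534815]
5.6333 10.13601835377951 [-3.58590545  0.74369961  1.45880769]
```

Run:
```python
from bench import robot
from h import *
robot.move_gripper(0.0,grip_force=20); s=robot.state(); print(s["opening"]*93,s["contact_force"]); p0=np.array(s["ee_pos"])
robot.move_straight(p0+[0,0,-.0055],max_speed=.03,force_limit=18); s=robot.state(); print("press",s["time_s"],s["ee_pos"],s["contact_force"])
u=np.array([np.cos(A),np.sin(A),0])
hit=robot.move_straight(p0+[0,0,-.0055]-u*.02,max_speed=.05,force_limit=14); s=robot.state(); print("slide",hit,s["time_s"],(np.array(s["ee_pos"])-p0)@u,s["contact_force"],s["opening"]*93)
```

```text
9.642435971045744 [-4.55265516  1.55193843  2.06040987]
press 6.2083 [ 0.56207275 -0.0680543   0.24362678] [-4.71128058  0.03657316  6.98270183]
slide False 6.7583 -0.017606786825396136 [-0.14818973 -0.01173174  6.52275912] 9.781208684791768
```

Run:
```python
from bench import robot
from h import *
u=np.array([np.cos(A),np.sin(A),0])
s=robot.state();p=np.array(s["ee_pos"]); rib0=cs((.07,0,0)); print((p-rib0)@u)
tgt=p-u*.0855
hit=robot.move_straight(tgt,max_speed=.1,force_limit=12); s=robot.state(); print("slide",hit,s["time_s"],(np.array(s["ee_pos"])-rib0)@u,s["contact_force"],s["opening"]*93)
for n in("scene","top"):
    c=robot.read_camera(n); ox,oy=(250,100) if n=="scene" else (230,140)
    cv2.imwrite(f"pics/{n}_r2.png",cv2.resize(c["color"][oy:oy+200,ox:ox+200,::-1],None,fx=3,fy=3,interpolation=cv2.INTER_CUBIC))
```

```text
-0.018793793350460344
slide True 7.3 -0.06468961764038163 [-1.56308609  1.32117591  5.22381713] 9.873075932728423
```

View pics/scene_r2.png

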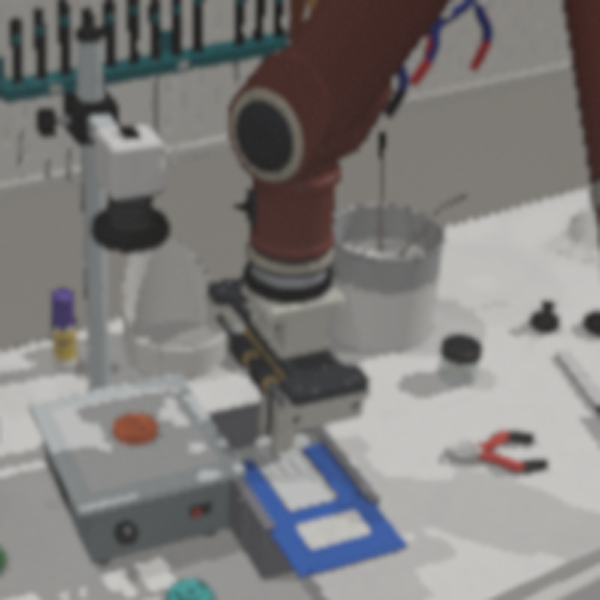

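Run:
```python
from bench import robot
from h import *
u=np.array([np.cos(A),np.sin(A),0]); rib0=cs((.07,0,0))
for k in range(2):
    s=robot.state();p=np.array(s["ee_pos"]); d=(p-rib0)@u
    hit=robot.move_straight(p-u*(d+.105),max_speed=.06,force_limit=20); s=robot.state(); print("slide",hit,s["time_s"],(np.array(s["ee_pos"])-rib0)@u,s["contact_force"],s["opening"]*93)
    robot.wait(.1); s=robot.state(); print((np.array(s["ee_pos"])-rib0)@u,s["contact_force"])
c=robot.read_camera("scene"); cv2.imwrite("pics/s3.png",cv2.resize(c["color"][190:310,250:410,::-1],None,fx=4.5,fy=4.5,interpolation=cv2.INTER_CUBIC))
```

```text
slide False 8.225 -0.10104072103567527 [ 5.0916556  -1.6894178  -4.03115392] 10.0214510171757
-0.10102969687462904 [ 4.82725047 -2.4035468  -4.34196322]
slide False 8.575 -0.10103973856844611 [ 5.40678431 -1.70733807 -6.69898594] 9.765397085333065
-0.10102620983846497 [ 6.11145005 -0.85617334 -6.24973027]
```

View pics/s3.png

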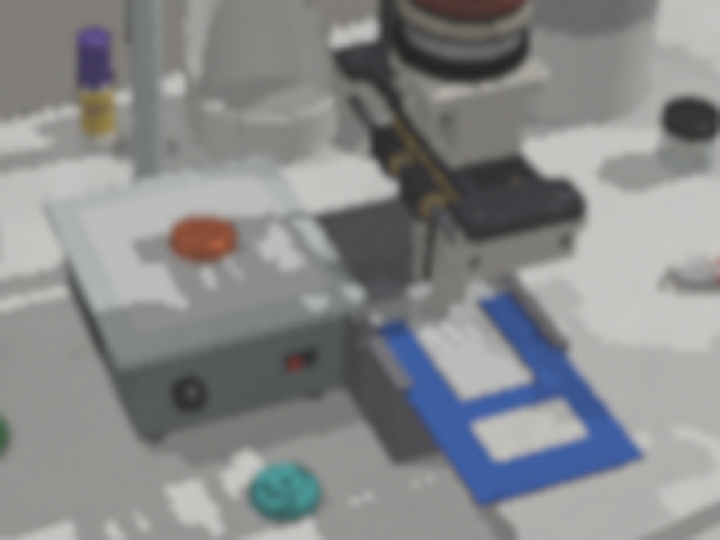

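Run:
```python
from bench import robot
from h import *
print(robot.state()["qpos"])
for phi in(70,75,80):
  for th in (45,50):
    R=ptg(phi,th,-1); print(phi,th)
    for tip in((-.002,.044,.22),(-.002,.044,.088),(-.002,0,.088),(-.002,-.06,.088),(-.002,-.12,.088)):
        q=robot.inverse_kinematics(ss(tip)-R[:,1]*.186,R); print(tip, None if q is None else np.round(q).astype(int).tolist())
    q=robot.inverse_kinematics(ss((-.002,.044,.088))-R[:,1]*.286,R); print("pre", None if q is None else np.round(q).astype(int).tolist())
```

```text
[ 15.68007151  34.38338421 -16.9872246  120.77352035  21.62118892
  26.42823523 -26.34007582]
70 45
(-0.002, 0.044, 0.22) [48, 38, -59, 117, -22, 19, -8]
(-0.002, 0.044, 0.088) [44, 54, -55, 122, -14, 3, -5]
(-0.002, 0, 0.088) [49, 54, -55, 121, -14, 7, -1]
(-0.002, -0.06, 0.088) [56, 54, -55, 119, -11, 14, 1]
(-0.002, -0.12, 0.088) [62, 55, -55, 116, -8, 21, 3]
pre [56, 45, -59, 122, -18, 16, -1]
70 50
(-0.002, 0.044, 0.22) [43, 34, -54, 115, -19, 23, -13]
(-0.002, 0.044, 0.088) [39, 49, -50, 121, -11, 6, -11]
(-0.002, 0, 0.088) [44, 49, -51, 120, -11, 9, -7]
(-0.002, -0.06, 0.088) [51, 50, -51, 118, -11, 15, -2]
(-0.002, -0.12, 0.088) [58, 51, -51, 116, -8, 21, 0]
pre [50, 40, -55, 120, -17, 19, -6]
75 45
(-0.002, 0.044, 0.22) [47, 40, -59, 114, -19, 25, -6]
(-0.002, 0.044, 0.088) [44, 54, -55, 119, -13, 9, -2]
(-0.002, 0, 0.088) [49, 54, -54, 118, -12, 13, 2]
(-0.002, -0.06, 0.088) [55, 55, -54, 116, -9, 20, 3]
(-0.002, -0.12, 0.088) [61, 56, -54, 113, -7, 26, 5]
pre [55, 46, -58, 118, -15, 22, 1]
75 50
(-0.002, 0.044, 0.22) [43, 36, -54, 112, -17, 28, -10]
(-0.002, 0.044, 0.088) [39, 50, -50, 118, -10, 11, -8]
(-0.002, 0, 0.088) [44, 50, -50, 117, -10, 15, -4]
(-0.002, -0.06, 0.088) [51, 51, -50, 116, -9, 20, 0]
(-0.002, -0.12, 0.088) [57, 52, -51, 113, -6, 26, 3]
pre [50, 41, -54, 117, -15, 24, -3]
80 45
(-0.002, 0.044, 0.22) [47, 41, -58, 111, -17, 30, -4]
(-0.002, 0.044, 0.088) [43, 55, -54, 116, -11, 15, 1]
(-0.002, 0, 0.088) [48, 55, -54, 115, -11, 19, 4]
(-0.002, -0.06, 0.088) [54, 55, -54, 113, -8, 25, 5]
(-0.002, -0.12, 0.088) [60, 56, -54, 110, -5, 32, 8]
pre [54, 47, -57, 114, -13, 28, 3]
80 50
(-0.002, 0.044, 0.22) [43, 37, -54, 109, -15, 32, -8]
(-0.002, 0.044, 0.088) [39, 50, -50, 115, -9, 17, -5]
(-0.002, 0, 0.088) [44, 51, -50, 115, -9, 20, -1]
(-0.002, -0.06, 0.088) [50, 51, -50, 113, -7, 26, 2]
(-0.002, -0.12, 0.088) [56, 52, -50, 110, -5, 32, 5]
pre [49, 43, -53, 113, -12, 30, -1]
```

Run:
```python
from bench import robot
from h import *
robot.move_gripper(0.3,grip_force=20)
p=np.array(robot.state()["ee_pos"])
robot.move_straight(p+[0,0,.06],max_speed=.2)
R=ptg(75,45,-1)
robot.move_pose(ss((-.004,.044,.088))-R[:,1]*.306,R)
s=robot.state(); print(s["time_s"],s["ee_pos"],s["opening"]*93,np.round(s["qpos"]))
for n in("scene","top"):
    c=robot.read_camera(n); ox,oy=(220,100) if n=="scene" else (210,120)
    cv2.imwrite(f"pics/{n}_r4.png",cv2.resize(c["color"][oy:oy+200,ox:ox+230,::-1],None,fx=3,fy=3,interpolation=cv2.INTER_CUBIC))
```

```text
10.475 [ 0.47225126 -0.09845869  0.30342546] 27.61219250682131 [ 54.  42. -53. 118. -26.  26.  12.]
```

View pics/scene_r4.png

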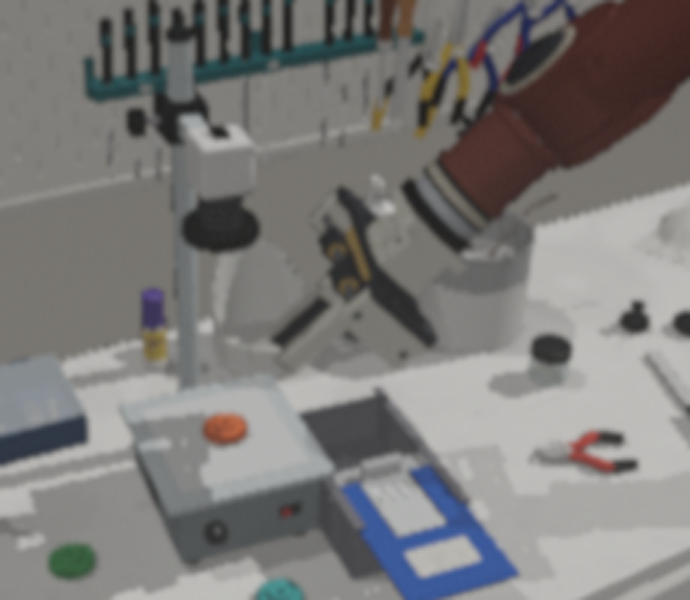

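View pics/top_r4.png

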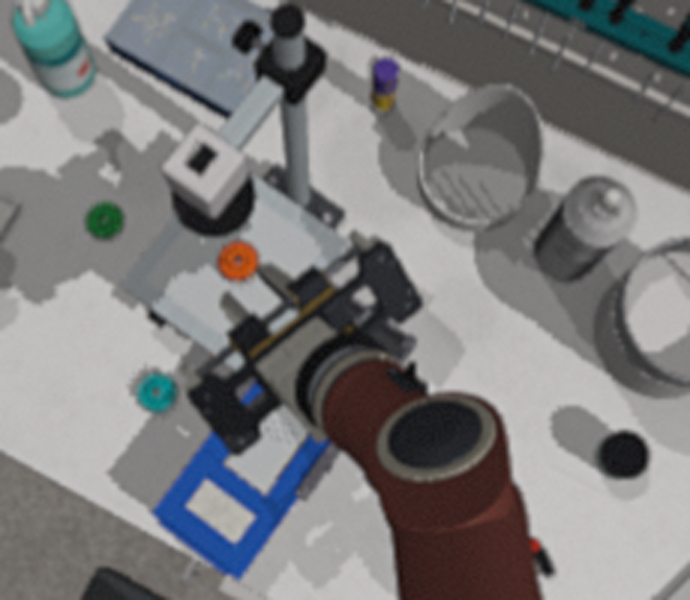

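Run:
```python
from bench import robot
from h import *
R=ptg(75,45,-1); tp=lambda x,y,z: ss((x,y,z))-R[:,1]*.186
robot.move_straight(tp(-.008,.040,.092)-R[:,1]*.04,max_speed=.15)
h=robot.move_straight(tp(-.008,.040,.092),max_speed=.08,force_limit=4)
h2=robot.move_straight(tp(-.008,.040,.0855),max_speed=.03,force_limit=3)
s=robot.state(); print(h,h2,s["time_s"],s["ee_pos"],tp(-.008,.040,.0855),s["contact_force"])
for n in("scene","top"):
    c=robot.read_camera(n); ox,oy=(220,100) if n=="scene" else (210,120)
    cv2.imwrite(f"pics/{n}_r5.png",cv2.resize(c["color"][oy:oy+200,ox:ox+230,::-1],None,fx=3,fy=3,interpolation=cv2.INTER_CUBIC))
```

```text
False False 12.2333 [ 0.50200544 -0.02455537  0.21689122] [ 0.50204799 -0.02433989  0.21702186] [ 0.553172    0.00992004 -0.40466372]
```

View pics/scene_r5.png

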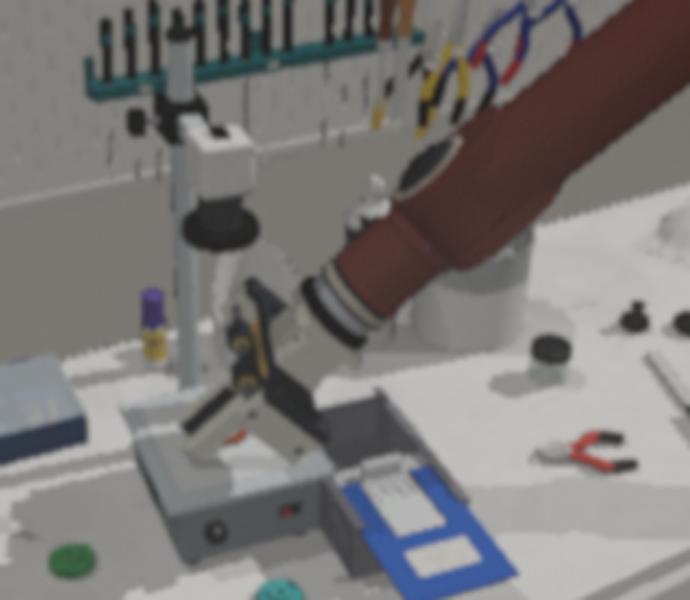

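View pics/top_r5.png

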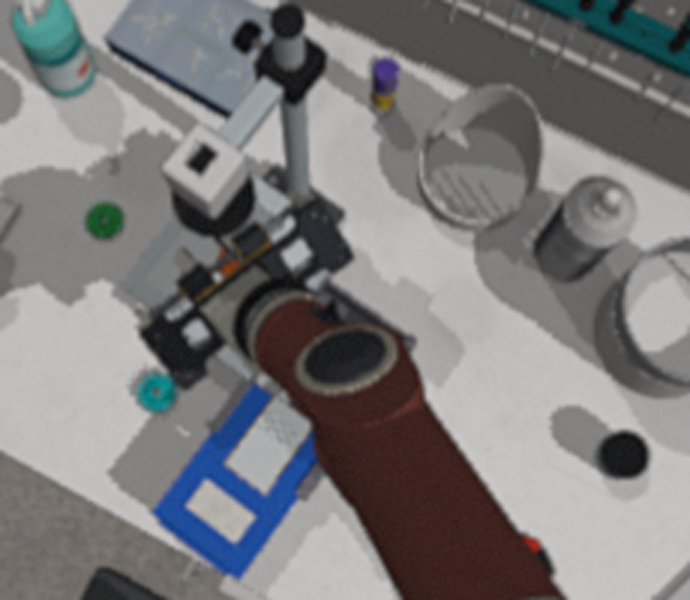

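Run:
```python
from bench import robot
from h import *
R=ptg(75,45,-1); tp=lambda x,y,z: ss((x,y,z))-R[:,1]*.186
h=robot.move_straight(tp(-.008,-.030,.0855),max_speed=.06,force_limit=8)
s=robot.state(); print(h,s["time_s"],s["ee_pos"],tp(-.008,-.03,.0855),s["contact_force"])
for n in("scene","top"):
    c=robot.read_camera(n); ox,oy=(240,180) if n=="scene" else (250,150)
    cv2.imwrite(f"pics/{n}_r6.png",cv2.resize(c["color"][oy:oy+110,ox:ox+140,::-1],None,fx=5,fy=5,interpolation=cv2.INTER_CUBIC))
```

```text
False 13.65 [ 0.49172647 -0.09323616  0.21701781] [ 0.49176196 -0.09358003  0.21702186] [ 1.0065858  -0.62336437  0.50767486]
```

View pics/scene_r6.png

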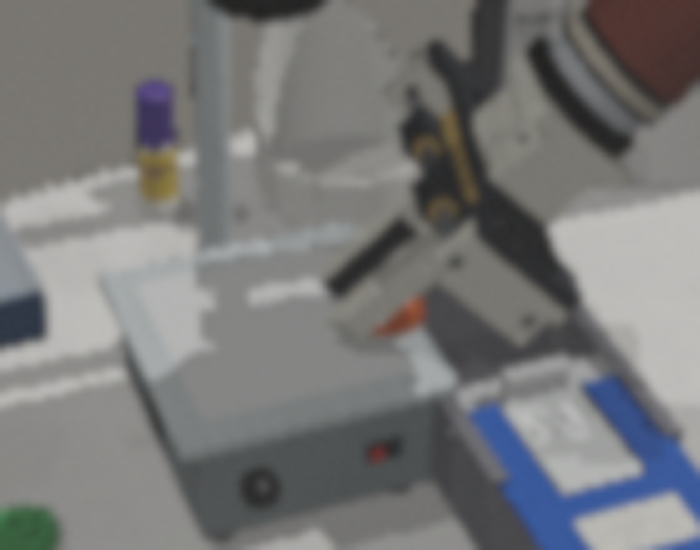

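View pics/top_r6.png

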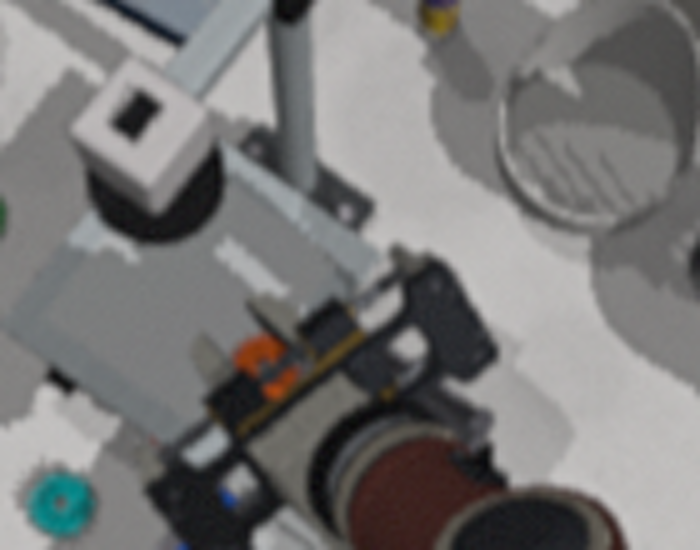

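Run:
```python
from bench import robot
from h import *
R=ptg(75,45,-1); tp=lambda x,y,z: ss((x,y,z))-R[:,1]*.186
h=robot.move_straight(tp(-.008,-.10,.0855),max_speed=.05,force_limit=10)
s=robot.state(); print(h,s["time_s"],s["ee_pos"],s["contact_force"])
for n in("scene","top"):
    c=robot.read_camera(n); ox,oy=(240,180) if n=="scene" else (250,150)
    cv2.imwrite(f"pics/{n}_r7.png",cv2.resize(c["color"][oy:oy+110,ox:ox+140,::-1],None,fx=5,fy=5,interpolation=cv2.INTER_CUBIC))
```

```text
False 15.3 [ 0.48150381 -0.1624112   0.21710706] [ 0.08763201 -0.29577893  0.49206619]
```

View pics/scene_r7.png

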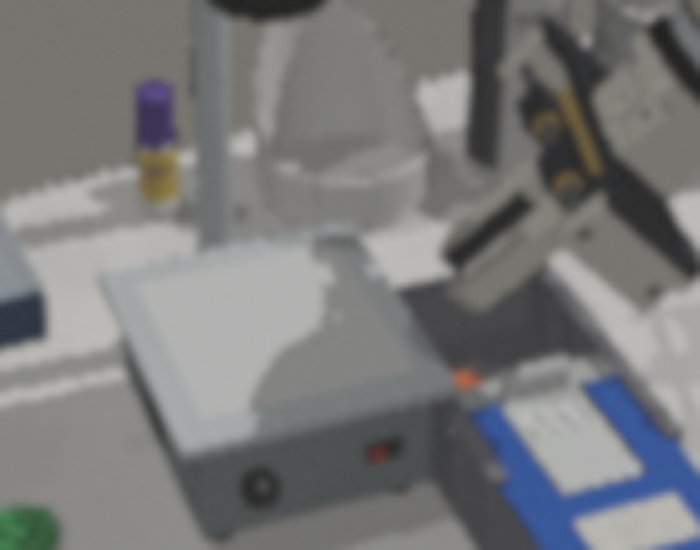

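View pics/top_r7.png

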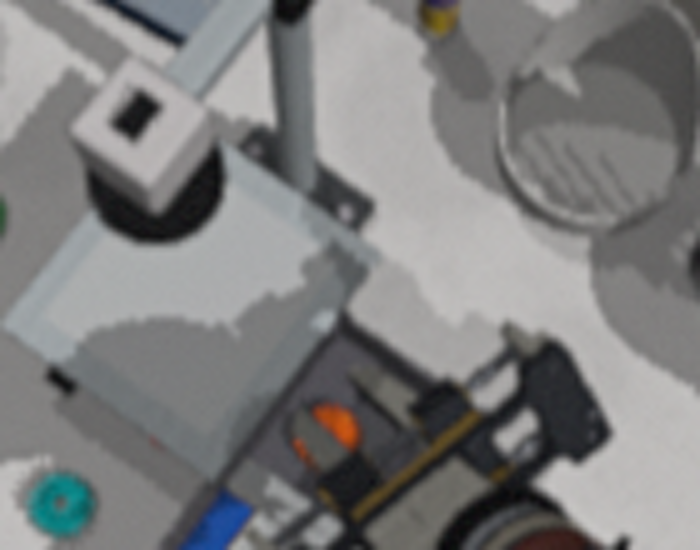

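Run:
```python
from bench import robot
from h import *
p=np.array(robot.state()["ee_pos"])
robot.move_straight(p+[0,0,.10],max_speed=.2)
robot.move_gripper(0.42,grip_force=20)
robot.move_pose(cs((-.031,0,.33)),down())
s=robot.state(); print(s["time_s"],s["ee_pos"],cs((-.031,0,.33)),s["contact_force"])
C=cams()
for n in C:
    c=C[n]; ox,oy=(240,180) if n=="scene" else (250,150)
    cv2.imwrite(f"pics/{n}_r8.png",cv2.resize(c["color"][oy:oy+110,ox:ox+140,::-1],None,fx=5,fy=5,interpolation=cv2.INTER_CUBIC))
```

```text
17.275 [ 0.46336574 -0.0538159   0.3298212 ] [ 0.46339736 -0.05348862  0.33      ] [-0.77186016 -1.12982414 -0.18808871]
```

View pics/scene_r8.png

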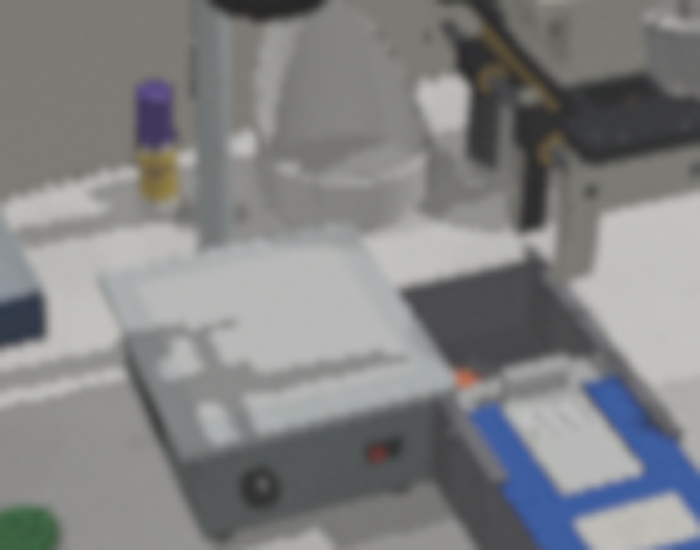

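View pics/top_r8.png

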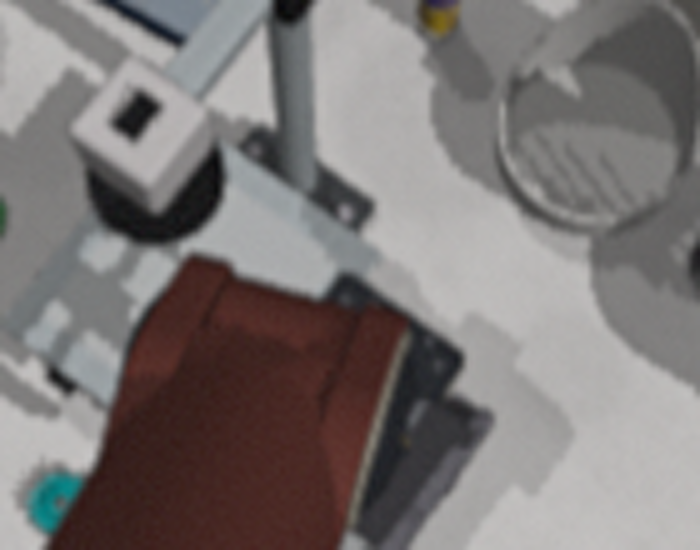

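Run:
```python
from bench import robot
from h import *
C=pickle.load(open("cams.pkl","rb"))
Ri=lambda P:(np.array([[np.cos(A),np.sin(A)],[-np.sin(A),np.cos(A)]])@(P[:2]-K[:2])).round(3)
for z in(.014,.03,.045): print(z,Ri(ray(C["top"],(316,236),z)),Ri(ray(C["scene"],(332.5,255.3),z)))
h=robot.move_straight(cs((-.031,0,.246)),max_speed=.12,force_limit=5)
s=robot.state(); print(h,s["time_s"],s["ee_pos"],s["contact_force"])
```

```text
0.014 [0.032 0.019] [0.04 0.01]
0.03 [0.03  0.018] [0.022 0.019]
0.045 [0.028 0.016] [0.005 0.027]
False 18.225 [ 0.46365408 -0.0537006   0.24622746] [-0.26590344  0.01621729  0.37151609]
```

Run:
```python
from bench import robot
from h import *
u=np.array([np.cos(A),np.sin(A),0]); rib0=cs((.07,0,0))
def rep(t,h=None):
    s=robot.state(); print(t,h,s["time_s"],((np.array(s["ee_pos"])-rib0)@u).round(4),s["ee_pos"][2].round(4) if hasattr(s["ee_pos"][2],'round') else s["ee_pos"][2],np.round(s["contact_force"],1),round(s["opening"]*93,1)); return np.array(s["ee_pos"])
robot.move_gripper(0.0,grip_force=12); p=rep("pinch")
d=(p-rib0)@u
h=robot.move_straight(p-u*(d+.01),max_speed=.07,force_limit=20); p=rep("close",h)
d=(p-rib0)@u
h=robot.move_straight(p-u*(d-.003),max_speed=.02,force_limit=15); p=rep("home",h)
```

```text
pinch None 18.8 -0.099 0.2466 [ 5.6 -1.9 -1.9] 9.7
close False 20.25 -0.01 0.2465 [-0.9  1.4  1.5] 10.1
home False 21.05 0.0005 0.2454 [-6.5  2.4  4.7] 10.2
```

Run:
```python
from bench import robot
from h import *
robot.move_gripper(0.42,grip_force=12)
p=np.array(robot.state()["ee_pos"]); robot.move_straight(p+[0,0,.03],max_speed=.15)
robot.move_straight(cs((.02,0,.30)),max_speed=.15); robot.move_gripper(0.0,grip_force=10)
s=robot.state(); print(s["time_s"],s["ee_pos"],s["contact_force"],s["opening"])
h=robot.move_straight(cs((.035,0,.252)),max_speed=.12,force_limit=5); s=robot.state(); print(h,s["contact_force"])
if not h:
    h=robot.move_straight(cs((.057,0,.252)),max_speed=.03,force_limit=7); s=robot.state()
    print(h,s["time_s"],(np.array(s["ee_pos"])-cs((.07,0,0)))@np.array([np.cos(A),np.sin(A),0]),s["contact_force"])
    p=np.array(s["ee_pos"]); u=np.array([np.cos(A),np.sin(A),0])
    robot.move_straight(p-u*.015,max_speed=.1)
```

```text
23.3917 [ 0.51382808 -0.06098772  0.30001635] [ 0.37903126 -0.94692224 -0.5227907 ] 0.00409590969039956
False [-0.00130928 -0.65979373  0.05874885]
False 24.8417 -0.015532469547535267 [-6.2731856   1.89843406  1.40047379]
```

Run:
```python
from bench import robot
from h import *
p=np.array(robot.state()["ee_pos"]); robot.move_straight([p[0],p[1],.41],max_speed=.2)
robot.move_j([67.237, 35.231, -0.722, 81.555, 0.464, 63.22, -2.315])
robot.wait(.3); s=robot.state(); print(s["time_s"],s["ee_pos"],s["contact_force"])
C=cams(); pickle.dump(C,open("cams.pkl","wb"))
for n in C: cv2.imwrite(f"pics/{n}_end.png",C[n]["color"][:,:,::-1])
cl=cv2.createCLAHE(4,(2,2))
for n,x0,y0,w,h,s in(("scene",300,220,80,75,8),("top",280,205,75,85,7)):
    im=cv2.resize(C[n]["color"][y0:y0+h,x0:x0+w,::-1],None,fx=s,fy=s,interpolation=cv2.INTER_CUBIC)
    lab=cv2.cvtColor(im,cv2.COLOR_BGR2LAB); lab[:,:,0]=cl.apply(lab[:,:,0]); cv2.imwrite(f"pics/{n}_ez.png",cv2.cvtColor(lab,cv2.COLOR_LAB2BGR))
a=cv2.imread("pics/scene0.png");b=cv2.imread("pics/scene_end.png");d=cv2.absdiff(a,b).max(2);d2=cv2.absdiff(cv2.imread("pics/top0.png"),cv2.imread("pics/top_end.png")).max(2)
for d in(d,d2):
    n,l,st,ce=cv2.connectedComponentsWithStats((d>40).astype(np.uint8)); print([(ce[i].round().tolist(),int(st[i,4])) for i in range(1,n) if st[i,4]>5])
```

```text
28.625 [ 0.23599872 -0.60558     0.40478994] [ 1.05590986 -1.21880882 -0.12022851]
[([294.0, 243.0], 153), ([470.0, 270.0], 31), ([439.0, 282.0], 39)]
[([288.0, 206.0], 187), ([347.0, 341.0], 77), ([382.0, 362.0], 83)]
```

View pics/scene_ez.png

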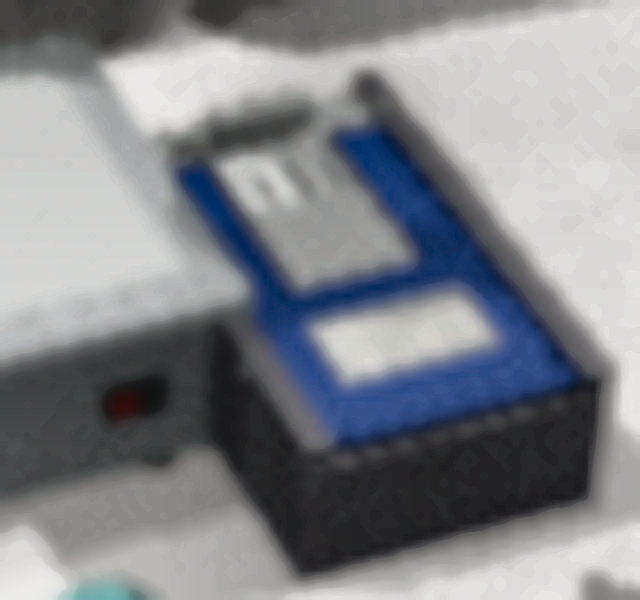

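View pics/top_ez.png

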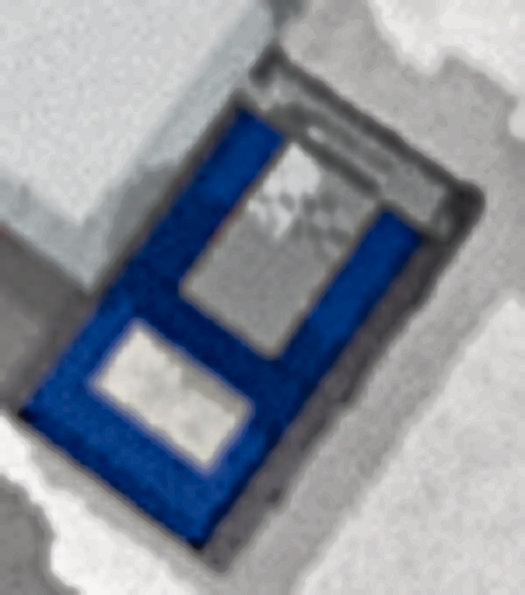

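View pics/top_end.png

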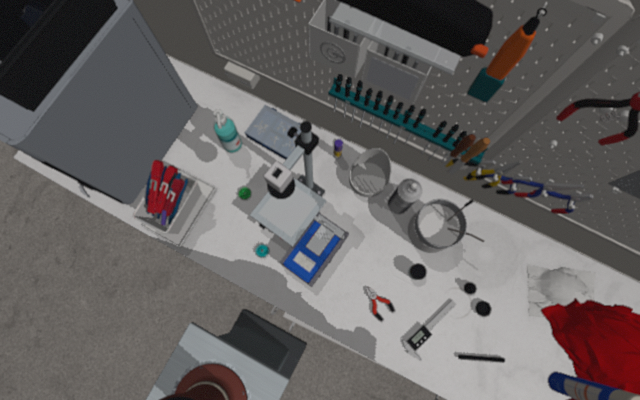

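```bash
python3 -c "
from bench import robot
print(robot.close_job())"
```

```text
the job is handed in; nothing more can be done
None
```

I finished the job and handed it in at about 28.6 s of the 54 s allowed; the system reports no verdict.

**What I did:**
- **Opening:** I pinched the rib, pressed the tongue about 5.5 mm down and slid the lid about 0.10 m to its hard stop. The first slide stopped early at about 63 mm on a force spike, so I finished it at a slower speed.
- **Gear:** I tilted the hand and brought it in from the right. With the two spread fingertips behind the gear, I dragged it along the stage and over the edge into the case. The images showed it at about x = 32 mm, y = 19 mm in the case frame, low down in the case. In the scene camera it was partly hidden, so that position is approximate.
- **Closing:** I slid the lid home by the rib, let go, then nudged the rib from the robot side. It held against about 6 N.

**Last checks:** With the arm back at its start pose and clear of the case, the before-and-after pictures differ only where the gear was and in a few small patches that look like the arm's shadow. The lid and rib look the same as when the case was first latched, and the bystanders have not visibly moved. I kept the hand and arm clear of the camera and saw no contact in the pictures.

**Not checked directly:**
- I could not read the lid and tongue joint values, so "shut and sprung up" rests on the pictures and the stop force.
- In the nudge, the closed fingers met the rib about 7 mm further along than their nominal thickness suggests. I put this down to narrower fingertips, since the pictures show no lid offset.

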